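# Draw a copper tail out through a floor access hatch and hold it clear

### The arm

A 6-joint arm with a two-finger parallel gripper is mounted at the origin on the work surface. World frame = base frame: x ahead of the robot, y to its left, z up, the work surface at z = 0. Lengths are in m, angles in rad, forces in N, time in s.
With the tool pointing down it reaches from about 0.275 to 1 m from the base axis. Payload 8.4 kg.
Tool frame: the origin (TCP) lies at the very end of the fingers, on their centre line; the grasp point (between the pads) lies 19 mm behind it; z points along the fingers, y is the line along which they close (so a half turn about z gives the same grasp; the last joint's range is limited). The gripper opens to 85 mm and grips with 20 to 120 N. Pads are 22 mm wide; open, the fingers measure 114 mm over their backs; the gripper's body (76 mm by 85 mm) begins 54 mm behind the grasp point. The pads swing forward as they close: fully open they stand 13 mm farther back than shut.
Start: joints at [-1.133, 0.353, 1.633, -0, 1.155, -0.002], TCP at [0.266, -0.566, 0.231] pointing down, gripper open.
Joint ranges: [-2.63, 2.63], [-0.92, 2.1], [0.06, 2.66], [-1.3, 4.44], [0, 2.69], [-3.02, 3.02]. Speed limits (rad/s): [2.22, 2.22, 2.79, 3.14, 3.14, 3.14].

### API

Orientations are given as a unit quaternion [w, x, y, z].
In Python, from plant import readout, eyes, manip, nets gives the robot as it stands. The module is installed in compiled form; this text tells all that it offers.
- The arm moves only by the shell command python3 -m pendant 'ROWS'. ROWS is JSON, a list that holds one entry, the list of rows, each a list of 7 numbers: the turn, a rotation vector about the world's x, y, z in rad, then the shift along the world's x, y, z in mm, then the opening, from 0 (shut) to 1 (fully open). A call has 1 to 10 rows; each row shifts and turns the commanded pose from where the row before left it; what a row does not reach is not made up. A row lasts 1/8 s, in which the tool goes at most 62.5 mm and 10.7 degrees, less where a joint would pass 70% of its speed; a pose out of reach is approached as far as the arm can. A call is refused whole if a number of a shift passes 62.5 or a number of a turn 0.188, either way. A call with a gripper value outside its range is refused whole. The fingers move at their own pace and stop on an object; the grip force is fixed at half the most. Time passes only in rows, so rows that do not move let the fingers close. It gives the time, the measured TCP pose, the force, the opening and the grip force at its end, in the units of the state.
- readout.observe(): the state, without advancing time (a new reading comes with each control period).
- eyes.snapshot(name): name is "scene" or "top" or "wrist"; returns the picture (400x640x3 uint8, blue, green, red); there is no depth.
- eyes.camera_model(name): a dict with "K" (3x3 intrinsics, pixels), "k1" (the pictures are not rectified: a ray, as slopes to the right and down, at radius r is drawn at 1 + k1 r^2 times it, then the intrinsics apply), "T" (4x4, takes a point from camera to world coordinates). Camera axes: x right, y down, z forward; pixel columns grow to the right and rows downward; lengths in m; the calibration is good to about 2 mm. A picture is of the moment at which its call begins: read the wrist's pose just before it. camera_model takes no time and is no camera call; for the wrist camera it gives the pose at the moment of the call.
- manip.close_job(): hands the job in; it is judged then, once.
Trained networks look in the newest picture that a camera, given by its name, has taken for a name from the list of things; names that differ only in an ending like _2 or _b are one class to them, and where a whole thing is asked for, a point or a joint stands for the part that bears it (a point fixed in the world has none). Each returns a list of dicts, best first, with "conf" (0 to 1); they miss things now and then, are a little off and sometimes report something else, mostly with a low value. They report only what shows in the picture. A call takes as long as a camera call.
- nets.outline_of(camera, label): "mask" (400x640 bool, what is visible of it) and "box" ([left, top, width, height] in pixels, round what is visible of it).
The state is a dict: "t": time; "qpos": joint angles; "qvel": joint speeds; "joint_efforts": joint torques, N m; "tcp_pos": TCP position; "ee_rot": TCP orientation; "force": force on the tool from outside, world axes, zero at the start; "torque": the same for the moment, N m; "grip_width": opening from 0.0 (shut) to 1.0 (fully open); "grip_force": force on a finger pad.
Only numpy, scipy, OpenCV 4.12 (cv2) and the standard library are available. Lean on these libraries where they do the work, as an engineer would, in place of code of your own. Each camera call takes 0.05 s, during which the arm holds its last target. There are 200 camera calls.

### The job

A ready-made copper pipe tail has been left in the void under the raised tiled floor of the meter cupboard; it is longer than the open access hatch. Take hold of it through the hatch, angle it so that one end comes up out of the hatch while the other is still under the floor, and draw it out without forcing it against the tiles or knocking the gas pipe that runs beside it. Leave everything else where it lies, and finish with the gripper holding the tail motionless, its whole length at least 6 cm higher than the tiles and touching nothing else.

Things in the scene. Friction and masses are not known exactly. Their poses are not given: they have to be found in the camera images.
- floor: Raised floor (x -200 to 250, y -300 to 300 mm), fixed to the work surface; place and yaw vary (within 0.35 rad). Origin: under the hatch's centre, at work-surface height. Pale tiles on plywood, 18 mm thick, top 64 mm up; below them a 46 mm high void, down to the work surface, walled by battens at x -155 and 205, y +-255 mm. Open access hatch: x -80 to 80, y -95 to 95 mm. Metal trim at -x.
- hatch (a point): Centre of the open access hatch, level with the tiled top (64 mm above the raised floor's origin), axes as the raised floor: opening 160 mm wide along x, 190 mm long along y.
- gas_pipe: Fixed gas pipe with the raised floor's origin and axes: 22 mm copper with yellow bands, along y in the void from batten to batten, axis at x = 60 mm, 20 mm up, seen along the hatch's +x side. With it the riser out of the tiles at x = 200, y = 250 mm: brass gas cock with red lever, up to 168 mm above the work surface.
- tail: Copper tail: straight 15 mm pipe, 250 mm long, hex nut near each end (24 mm across flats, 18 mm long, centred 101 mm from the middle), 120-210 g. Origin: its middle, on the axis; x along the pipe; ends alike. Starts on the work surface in the void, axis 12 mm up, along the floor's y within 0.1 rad, middle at floor x -25 to 0 mm, ends hidden 5 to 55 mm past the hatch's edges.
- tail_a (a point): The end of the tail at its +x, on the pipe's axis, 125 mm from its middle.
- tail_b (a point): The end of the tail at its -x, on the pipe's axis, 125 mm from its middle.
- pliers: Bystander: water-pump pliers with blue handles, 230 mm long, 15 mm high, lying on the tiles on the raised floor's -x, +y corner. Origin: under the middle; x towards the jaws.
- torch: Bystander: black torch, 125 mm long, 33 mm thick, lying on the tiles on the raised floor's +x, -y corner. Origin: under the middle.
- tee: Bystander: brass tee fitting, 52 mm, 24 mm high, on the tiles on the raised floor's -x, -y corner. Origin: underside.
- bottle: Bystander: white plastic jar, 54 mm across, 95 mm high, standing on the tiles on the +x side of the hatch. Origin: centre of its base.
- hatch_cover: Bystander: the lifted hatch cover, a tiled board 156 x 186 x 18 mm, lying on the work surface to the robot's right. Origin: centre of its underside.
- extinguisher: Bystander: small red fire extinguisher, 84 mm across, 280 mm high, standing on the work surface to the robot's left. Origin: centre of its base.

How it is judged:
By the outcome, as a careful person would: the job done as asked, in the order asked, and still so for the second after the job is handed in, while the arm keeps its last pose, push and grip.
It also fails if it takes over 45 s, if anything falls off the work surface, if the arm or the gripper's body presses on something with over 40 N, if the wrist force passes 120 N, or if a joint passes its speed limit or range.

## Working session

There is one attempt and no reset: what is moved stays moved. The work goes in short steps, Python scripts to look and compute and a shell command to move; the robot and the scene stay as the last step left them, time stands still between calls to the robot, and variables do not carry over. Pictures are saved under pics/ and viewed, at most 10 in all, crops included, and the job is handed in when it is done.

```bash
mkdir -p pics
cat > h.py <<'E'
import numpy as np, cv2
from plant import readout, eyes, manip, nets
def ray(cam,uv):
    m=eyes.camera_model(cam) if isinstance(cam,str) else cam
    K=np.array(m["K"]);T=np.array(m["T"])
    d=np.linalg.inv(K)@np.array([uv[0],uv[1],1.]);p=d[:2].copy()
    for _ in range(20): p=d[:2]/(1+m["k1"]*(p@p))
    return T[:3,3],T[:3,:3]@np.array([p[0],p[1],1.])
def at(cam,uv,z):
    o,d=ray(cam,uv); return o+d*(z-o[2])/d[2]
def proj(cam,P):
    m=eyes.camera_model(cam) if isinstance(cam,str) else cam
    T=np.array(m["T"]);c=T[:3,:3].T@(np.array(P)-T[:3,3]);p=c[:2]/c[2];p=p*(1+m["k1"]*(p@p))
    return (np.array(m["K"])@np.array([p[0],p[1],1]))[:2]
E
python3 - <<'E'
from h import *
np.set_printoptions(precision=4,suppress=True)
s=readout.observe();print(s)
for c in ["top","scene"]:
    im=eyes.snapshot(c);cv2.imwrite(f"pics/{c}0.png",im);m=eyes.camera_model(c);print(c,m)
    for l in ["tail","hatch","gas_pipe","floor","bottle"]:
        for r in nets.outline_of(c,l)[:2]:print(l,r["conf"],r["box"])
E
```

```text
{'t': 0.0, 'qpos': array([-1.1334,  0.3536,  1.6341,  0.    ,  1.1552, -0.0024]), 'qvel': array([ 0.0003,  0.0009,  0.0003, -0.0002, -0.0011,  0.    ]), 'joint_efforts': array([  0.0017, -60.5227, -34.207 ,   0.0002,   0.0095,   0.    ]), 'tcp_pos': array([ 0.2659, -0.5651,  0.2306]), 'ee_rot': array([-0.0007,  0.9759,  0.2181, -0.0001]), 'force': array([-0.1243, -0.3771, -1.0146]), 'torque': array([-0.0088,  0.0358, -0.0199]), 'grip_force': 0.0, 'grip_width': 0.9980778592728256}
top {'K': array([[443.0892,   0.    , 323.5619],
       [  0.    , 443.0892, 200.8295],
       [  0.    ,   0.    ,   1.    ]]), 'k1': 0.009014680700588853, 'T': array([[-0.0168, -0.9909,  0.1337,  0.3473],
       [-0.9997,  0.0189,  0.0148, -0.0086],
       [-0.0172, -0.1334, -0.9909,  1.6993],
       [ 0.    ,  0.    ,  0.    ,  1.    ]])}
tail 0.62 [280.6, 218.2, 52.0, 15.4]
hatch 0.82 [216.5, 142.1, 174.8, 143.5]
gas_pipe 0.75 [222.6, 166.3, 106.0, 44.9]
floor 0.67 [216.4, 140.6, 181.2, 143.8]
bottle 0.54 [352.3, 241.7, 9.7, 17.3]
bottle 0.49 [288.8, 168.3, 10.8, 19.6]
scene {'K': array([[415.6359,   0.    , 324.1744],
       [  0.    , 415.6359, 203.5402],
       [  0.    ,   0.    ,   1.    ]]), 'k1': -0.1038144825824512, 'T': array([[ 0.5231,  0.4594, -0.7178,  1.5591],
       [ 0.8522, -0.2689,  0.4489, -0.653 ],
       [ 0.0132, -0.8465, -0.5322,  0.8383],
       [ 0.    ,  0.    ,  0.    ,  1.    ]])}
tail 0.69 [330.6, 192.5, 36.1, 15.6]
hatch 0.56 [242.0, 153.4, 212.7, 126.9]
gas_pipe 0.75 [426.3, 167.5, 12.6, 29.7]
floor 0.75 [241.9, 153.6, 210.0, 125.9]
bottle 0.89 [369.3, 182.3, 17.6, 34.7]
bottle 0.3 [331.1, 192.6, 34.0, 16.8]
```

View pics/top0.png

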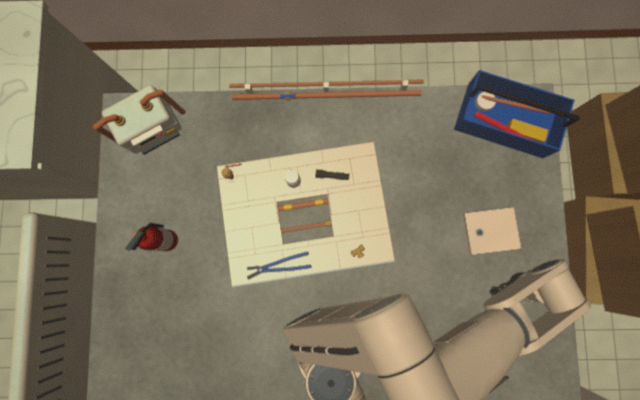

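View pics/scene0.png

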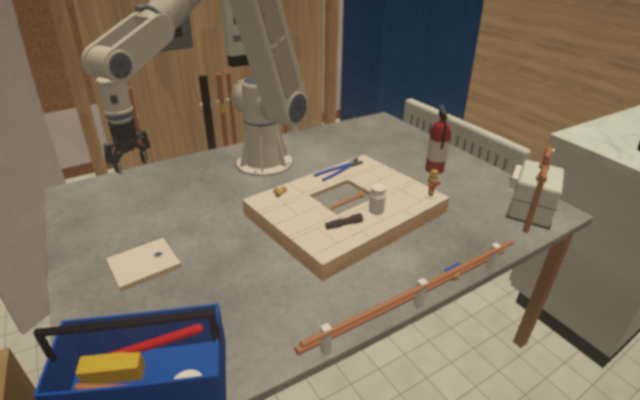

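The top view shows the raised floor with corners at about (218,165), (375,142), (394,262) and (232,286). The hatch is around (305,218), with the banded gas pipe along its upper side and the tail at row ~227. The scene view shows the same layout, with the jar near the hatch's far side. Next I fit the floor pose and look at a zoomed crop.

Run:
```python
from h import *
from scipy.optimize import least_squares
np.set_printoptions(precision=4,suppress=True)
uv=[(218,165),(375,142),(394,262),(232,286)]
L=np.array([(.25,.3),(.25,-.3),(-.2,-.3),(-.2,.3)])
W=np.array([at("top",p,.064)[:2] for p in uv]);print(W)
def f(q):
    c,s=np.cos(q[2]),np.sin(q[2]);return (L@np.array([[c,s],[-s,c]])+q[:2]-W).ravel()
r=least_squares(f,[.5,0,.1]);print(r.x,r.fun)
m=[x for x in nets.outline_of("top","tail")]
im=cv2.imread("pics/top0.png");c=im[185:255,265:345];cv2.imwrite("pics/c.png",cv2.resize(c,None,fx=10/1.25,fy=10/1.25,interpolation=cv2.INTER_CUBIC))
```

```text
[[ 0.7122  0.4125]
 [ 0.7888 -0.1825]
 [ 0.3381 -0.2371]
 [ 0.2615  0.3545]]
[0.5004 0.0837 0.1269] [-0.0018  0.0004 -0.0025  0.0002  0.0018 -0.0021  0.0025  0.0015]
```

View pics/c.png

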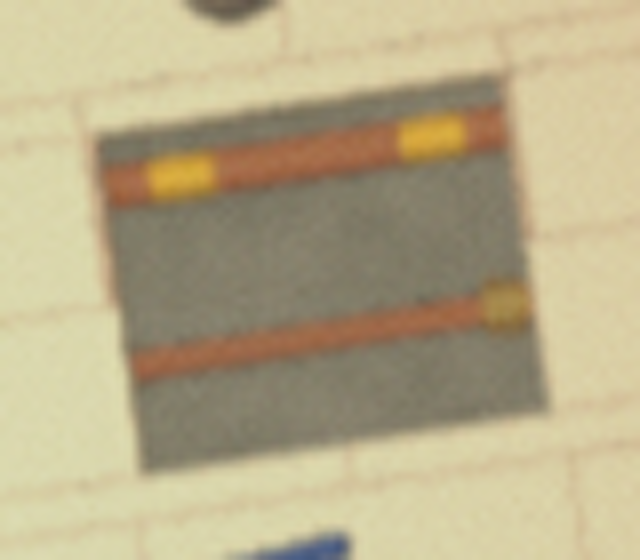

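The crop shows the hatch clearly. The tail axis runs from crop (140,362) to the −y nut at (505,305), and that nut sits right at the hatch's −y edge. I'll move above the hatch first and measure with the wrist camera. From the start pose that is +225 mm in x, +650 mm in y and +1.26 rad yaw.

```bash
python3 -m pendant '[[[0,0,0.125,20,60,0,1],[0,0,0.125,20,60,0,1],[0,0,0.125,20,60,0,1],[0,0,0.125,20,60,0,1],[0,0,0.125,20,60,0,0.6],[0,0,0.125,20,60,0,0.6],[0,0,0.125,20,60,0,0.6],[0,0,0.125,20,60,0,0.6],[0,0,0.125,20,60,0,0.6],[0,0,0.125,20,60,0,0.6]]]'
python3 - <<'E'
from h import *
np.set_printoptions(precision=4,suppress=True)
s=readout.observe();print(s['tcp_pos'],s['ee_rot'],s['qpos'],s['t'])
o=np.array([.5004,.0837]);y=.1269;R=np.array([[np.cos(y),-np.sin(y)],[np.sin(y),np.cos(y)]])
for u in [(140,362),(330,335),(482,308),(505,305)]:
    w=at("top",(265+u[0]/8,185+u[1]/8),.016)[:2];print(w,R.T@(w-o))
for u in [(97,132),(502,75),(547,410),(143,470)]:
    w=at("top",(265+u[0]/8,185+u[1]/8),.064)[:2];print("hatch",R.T@(w-o))
E
```

```text
t: 1.9
tcp_pos: [0.4643, 0.0295, 0.2317]
ee_rot: [0.0, 0.662, 0.749, 0.0]
force: [0.4, -0.5, 0.2]
grip_width: 0.597
grip_force: 0.0
[0.4643 0.0295 0.2317] [0.0005 0.6622 0.7493 0.0004] [ 0.0603  0.0998  1.9625 -0.0002  1.0781 -0.0629] 1.9
[0.4645 0.1747] [-0.0241  0.0948]
[0.4757 0.0841] [-0.0244  0.0036]
[0.4873 0.0116] [-0.0222 -0.0698]
[0.4885 0.0006] [-0.0223 -0.0809]
hatch [0.0812 0.0959]
hatch [ 0.0802 -0.0948]
hatch [-0.0771 -0.0928]
hatch [-0.0776  0.0952]
```

```bash
python3 -m pendant '[[[0,0,0.012,10,55,0,0.6],[0,0,0,0,16,0,0.6],[0,0,0,0,0,0,0.6]]]'
python3 - <<'E'
from h import *
np.set_printoptions(precision=4,suppress=True)
s=readout.observe();print(s['tcp_pos'],s['ee_rot'],s['force'])
m=eyes.camera_model("wrist");print(m)
im=eyes.snapshot("wrist");cv2.imwrite("pics/w1.png",im)
o=np.array([.5004,.0837]);y=.1269;R=np.array([[np.cos(y),-np.sin(y)],[np.sin(y),np.cos(y)]])
for r in nets.outline_of("wrist","tail")[:2]:
    v,u=np.nonzero(r["mask"]);P=np.array([at(m,(a,b),.016)[:2] for a,b in list(zip(u,v))[::20]])
    c=P.mean(0);d=np.linalg.svd(P-c)[2][0];print(r["conf"],r["box"],c,d,R.T@(c-o),R.T@d)
    t=(P-c)@d;print(t.min(),t.max())
for x,yy,z in [(-.0235,.02,.012),(-.0235,-.081,.012),(.08,.095,.064),(.08,-.095,.064),(-.08,-.095,.064),(-.08,.095,.064)]:
    w=o+R@[x,yy];print((x,yy),proj(m,[*w,z]))
E
```

```text
t: 2.28
tcp_pos: [0.4734, 0.0988, 0.2312]
ee_rot: [-0.0, 0.659, 0.753, -0.0]
force: [0.6, -0.2, -0.7]
grip_width: 0.601
grip_force: 0.0
[0.4734 0.0988 0.2312] [-0.      0.6586  0.7525 -0.0003] [ 0.5809 -0.1705 -0.6655]
{'K': array([[358.0189,   0.    , 319.2766],
       [  0.    , 358.0189, 195.5797],
       [  0.    ,   0.    ,   1.    ]]), 'k1': -0.0480429692363075, 'T': array([[ 0.9912,  0.1257,  0.0424,  0.4623],
       [ 0.1326, -0.9379, -0.3207,  0.181 ],
       [-0.0006,  0.3235, -0.9462,  0.3735],
       [ 0.    ,  0.    ,  0.    ,  1.    ]])}
0.91 [311.0, 78.3, 18.5, 187.3] [0.4762 0.0796] [ 0.1423 -0.9898] [-0.0245 -0.0011] [ 0.0159 -0.9999]
-0.09685118454191709 0.10288716070464032
(-0.0235, 0.02) [320.91 156.75]
(-0.0235, -0.081) [320.2247 245.1736]
(0.08, 0.095) [446.0348  83.3588]
(0.08, -0.095) [423.4485 281.6397]
(-0.08, -0.095) [263.6654 280.9975]
(-0.08, 0.095) [253.6534  81.6153]
```

View pics/w1.png

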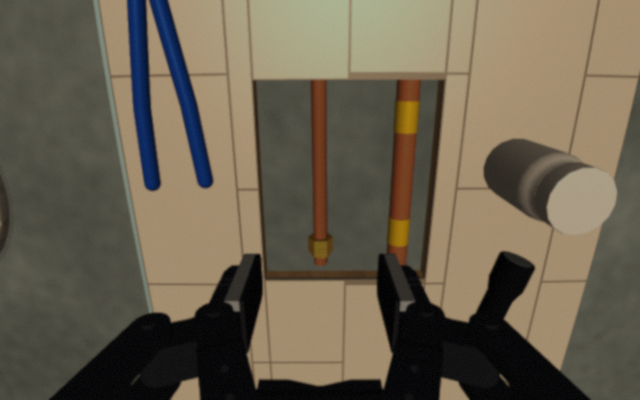

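The wrist view shows the hatch spanning (254–445, 80–280), the tail at column 320 with its nut at (320,245), and the gas pipe at column ~403. The jar, at (550,190), is well clear of the fingers. The TCP is already over the tail's middle, so I'll descend.

```bash
python3 -m pendant '[[[0,0,0.01,0,1,-50,0.6],[0,0,0,0,0,-50,0.6],[0,0,0,0,0,-50,0.6],[0,0,0,0,0,-40,0.6],[0,0,0,0,0,-25,0.6],[0,0,0,0,0,-9,0.6],[0,0,0,0,0,0,0.6]]]'
```

```text
t: 3.25
tcp_pos: [0.4768, 0.0983, 0.0076]
ee_rot: [0.002, 0.656, 0.754, 0.002]
force: [6.9, 1.6, -1.0]
grip_width: 0.599
grip_force: 0.0
```

Run:
```python
from h import *
np.set_printoptions(precision=4,suppress=True)
s=readout.observe();print(s['tcp_pos'],s['ee_rot'],s['force'],s['torque'])
im=eyes.snapshot("wrist");cv2.imwrite("pics/w2.png",im)
```

```text
[0.4768 0.0983 0.0076] [0.0016 0.6565 0.7543 0.002 ] [ 6.8978  1.5581 -0.9708] [ 0.1878 -0.8679 -0.0438]
```

View pics/w2.png

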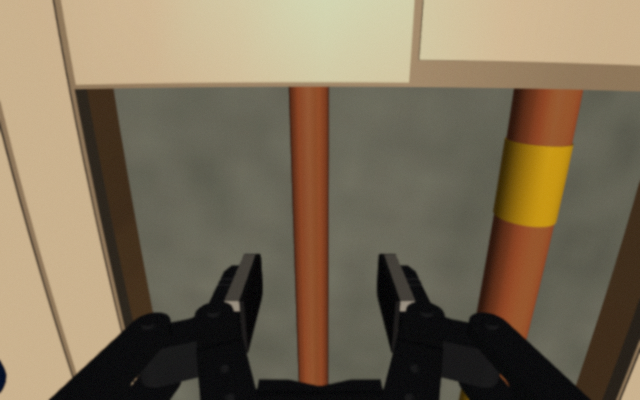

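The view explains the force. The left knuckle at (150,325) is touching the hatch's −x edge, while the tail lies cleanly between the pads. I'll ease off in +x while narrowing the fingers, then close.

```bash
python3 -m pendant '[[[0,0,0,5,0,0,0.5],[0,0,0,0,0,0,0.4],[0,0,0,0,0,0,0.35],[0,0,0,-4,0,0,0.35],[0,0,0,0,0,0,0.35]]]'
```

```text
t: 3.92
tcp_pos: [0.474, 0.0993, 0.0072]
ee_rot: [-0.0, 0.655, 0.755, -0.0]
force: [0.1, -0.3, 0.6]
grip_width: 0.348
grip_force: 0.0
```

```bash
python3 -m pendant '[[[0,0,0,0,0,0,0],[0,0,0,0,0,0,0],[0,0,0,0,0,0,0],[0,0,0,0,0,0,0]]]'
```

```text
t: 4.42
tcp_pos: [0.4745, 0.0994, 0.0074]
ee_rot: [-0.0, 0.655, 0.755, -0.0]
force: [-1.5, 1.2, 6.4]
grip_width: 0.145
grip_force: 58.6
```

It's gripped, but shallowly: the opening is only 12 mm and there is an upward push. I'll regrip about 5 mm deeper.

```bash
python3 -m pendant '[[[0,0,0,0,0,0,0.35],[0,0,0,0,0,0,0.35],[0,0,0,0,0,-5,0.35],[0,0,0,0,0,0,0.35]]]'; python3 -m pendant '[[[0,0,0,0,0,0,0],[0,0,0,0,0,0,0],[0,0,0,0,0,0,0],[0,0,0,0,0,0,0]]]'
```

```text
t: 4.92
tcp_pos: [0.4744, 0.0993, 0.0018]
ee_rot: [-0.0, 0.656, 0.755, -0.0]
force: [-0.1, 0.1, -0.0]
grip_width: 0.348
grip_force: 0.0
t: 5.42
tcp_pos: [0.4746, 0.0994, 0.0023]
ee_rot: [-0.0, 0.656, 0.755, -0.0]
force: [-0.5, -1.3, 2.8]
grip_width: 0.143
grip_force: 58.5
```

```bash
python3 -m pendant '[[[0,0,0,0,0,6,0],[0,0,0,-1,8.5,0,0],[0,0,0,-1.2,8.5,0,0],[0,0,0,0,0,0,0]]]'
python3 - <<'E'
from h import *
im=eyes.snapshot("wrist");cv2.imwrite("pics/w3.png",im)
E
```

```text
t: 5.92
tcp_pos: [0.4724, 0.1172, 0.0082]
ee_rot: [-0.0, 0.655, 0.756, 0.0]
force: [-0.1, -0.8, -1.8]
grip_width: 0.146
grip_force: 58.5
```

View pics/w3.png

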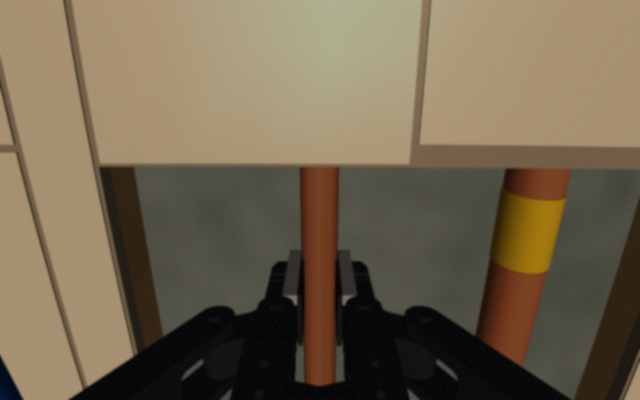

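The pipe is held squarely between the pads at column 318 and lifted, with force about its weight. Next I tilt the −y end up in stages.

```bash
python3 -m pendant '[[[-0.052,-0.0075,0,0,-0.5,5,0],[-0.052,-0.0075,0,0,-0.5,5,0],[-0.052,-0.0075,0,0,-0.5,6,0],[-0.052,-0.0075,0,0,-0.5,6,0],[0,0,0,0,0,0,0]]]'
```

```text
t: 6.6
tcp_pos: [0.4727, 0.1151, 0.0303]
ee_rot: [0.079, 0.651, 0.752, -0.068]
force: [-0.4, 0.1, -0.9]
grip_width: 0.147
grip_force: 58.5
```

```bash
python3 -m pendant '[[[-0.069,-0.01,0,1,-7.6,8.7,0],[-0.069,-0.01,0,2,-15.5,8.7,0],[0,0,0,0,0,0,0]]]'
python3 - <<'E'
from h import *
im=eyes.snapshot("scene");cv2.imwrite("pics/s4.png",cv2.resize(im[100:260,220:480],None,fx=3,fy=3,interpolation=cv2.INTER_CUBIC))
E
```

```text
t: 6.98
tcp_pos: [0.4754, 0.0914, 0.0474]
ee_rot: [0.131, 0.645, 0.744, -0.113]
force: [0.1, 0.0, -2.0]
grip_width: 0.15
grip_force: 58.5
```

View pics/s4.png

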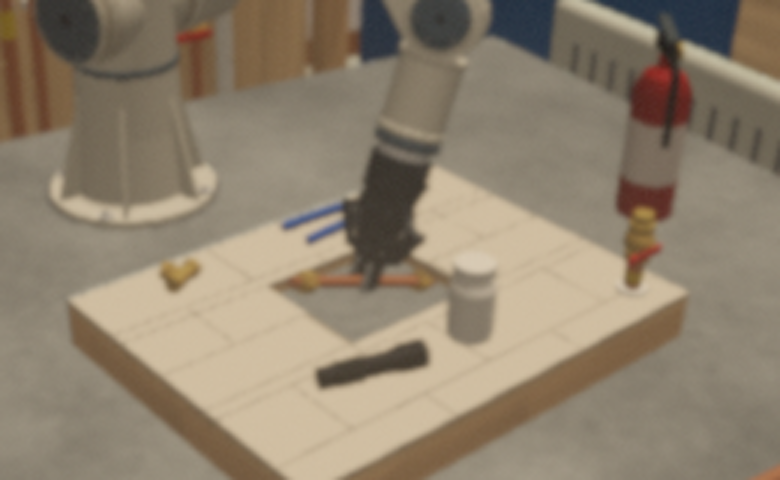

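The tail is tilted: its raised end at crop (300,280) is clear above the tiles, and the lower nut at (425,280) is still under the floor's +y edge. I'll continue tilting while drawing it out toward −y.

```bash
python3 -m pendant '[[[-0.086,-0.0122,0,2,-15.7,10.3,0],[-0.086,-0.0122,0,2.6,-20.6,13.4,0],[0,0,0,0.6,-5,4,0],[0,0,0,0,0,0,0]]]'
```

```text
t: 7.52
tcp_pos: [0.4806, 0.0502, 0.0751]
ee_rot: [0.194, 0.634, 0.73, -0.168]
force: [0.3, 0.1, -1.7]
grip_width: 0.146
grip_force: 58.6
```

```bash
python3 -m pendant '[[[0,0,0,1.3,-10,10,0],[0,0,0,1.3,-10,15,0],[0,0,0,0,0,30,0],[0,0,0,0,0,35,0],[0,0,0,0,0,35,0],[0,0,0,0,0,35,0],[0,0,0,0,0,25,0],[0,0,0,0,0,0,0],[0,0,0,0,0,0,0]]]'
python3 - <<'E'
from h import *
im=eyes.snapshot("scene");cv2.imwrite("pics/s5.png",cv2.resize(im[100:260,220:480],None,fx=3,fy=3,interpolation=cv2.INTER_CUBIC))
E
```

```text
t: 8.65
tcp_pos: [0.4827, 0.0296, 0.2598]
ee_rot: [0.195, 0.633, 0.729, -0.169]
force: [-0.8, -0.3, -1.7]
grip_width: 0.147
grip_force: 58.6
```

View pics/s5.png

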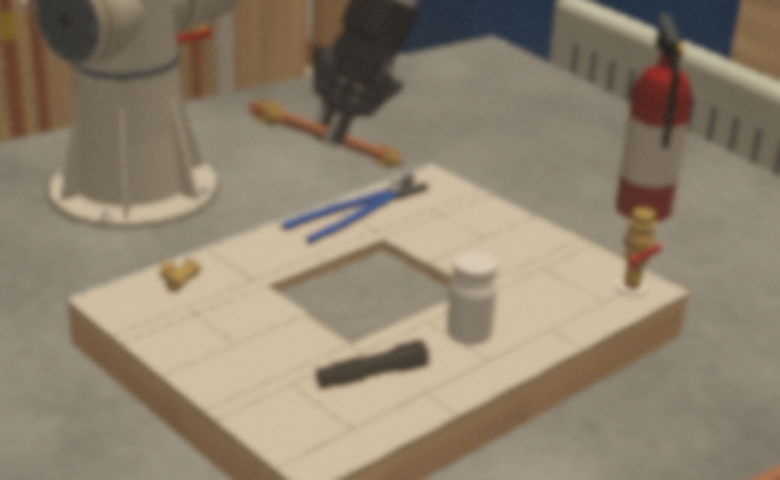

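The tail is fully out and held in the gripper, with its ends at crop (262,110) and (392,155). The lower end is about 13 cm above the tiles, and everything else is undisturbed.

```bash
python3 -m pendant '[[[0,0,0,0,0,0,0],[0,0,0,0,0,0,0]]]'; python3 -c "
from plant import manip;print(manip.close_job())"
```

```text
t: 8.95
tcp_pos: [0.483, 0.0299, 0.2597]
ee_rot: [0.195, 0.633, 0.73, -0.17]
force: [-0.2, -0.4, -1.7]
grip_width: 0.15
grip_force: 58.6
the job is handed in; nothing more can be done
None
```

The tail is out through the hatch and held still, its lowest end about 13 cm above the tiles; the job is handed in at about 9 s, and the only contact I noticed was a 7 N brush of a gripper knuckle on the hatch edge going in.

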